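Dress the shaft of a wear tester: wheel, spacer, push-on cap

TASK

Set up the wear tester for the next run: take the parts from the V-block and slide the dark green abrasive wheel and then the brass spacer onto the tester's shaft, and push the blue cap onto the shaft's nose, pressing it home so that wheel, spacer and cap bear on the clamp collar with a firm 10 to 15 N and then stay there with no end play. The collar is clamped wherever the last run left it, so feel for it; the shaft runs in fine bearings, so never press on the collar with more than 20 N. Leave the jar, the timer and the beaker where they stand.

Things in the scene. Friction and masses are not known exactly. Their poses are not given: they have to be found in the camera images.
- tester: Bench wear tester, fixed: grey base plate 215 x 150 mm, light housing 124 mm wide, top at 144 mm, front face 26 mm to +x of the origin; from it a level steel shaft, 15 mm thick, sticks out along -x, axis 115 mm above the worktop at y = 0. Below the shaft a specimen table, top 58 mm above the worktop. Origin: underside, on the worktop. x runs from the shaft's nose into the machine, z up.
- nose (a point): Tip of the shaft's nose, on its axis; axes as the tester's (x along the shaft, into the machine). The nose tapers from 7 mm to the full 15 mm within 6 mm. Three sprung tongues, 3 to 14 mm behind the tip, stand 2 mm proud 10 mm behind it: a part going over them needs a push of 4 to 10 N, then drags with 2 to 4 N, either way, while on them; this drag holds the cap. Further in, parts slide freely.
- collar_zone (a point): Point on the shaft's axis 65 mm behind the nose's tip, fixed to the tester, axes as the tester's. Round it sits a dark steel clamp collar, 34 mm in diameter, 14 mm wide, clamped fast: its front face lies up to 12 mm before or behind this point (53 to 77 mm behind the tip), different in each set-up and not reported: feel for it. It is hard: force rises within a millimetre.
- wheel: Abrasive wheel, dark green rim with an aluminium hub, 52 mm in diameter, 20 mm wide, through bore 17 mm, 100 g. Origin at its centre; x along the bore (at the start parallel to the V-block's x). Either way round is right.
- spacer: Brass spacer ring, 44 mm in diameter, 20 mm wide, through bore 17 mm, 90 g. Origin at its centre; x along the bore (at the start parallel to the V-block's x). Either way round is right.
- cap: Blue ribbed push-on cap, 48 mm in diameter, 44 mm long, blind bore 17 mm wide and 40 mm deep, closed with a steel disc at -x, open at +x, 70 g. Origin at its middle; x along the bore towards the open mouth.
- cap_mouth (a point): Centre of the cap's open mouth, 22 mm along the cap's +x from its origin; axes as the cap's.
- v_block: White V-block, fixed, 162 mm long along x, base 70 mm wide, 9 mm high; cheeks and dividers up to 27 mm high, within 18 mm of its middle line. Its places at x = -52, 0 and +52 mm hold wheel, spacer and cap in any order, on their rims, bores along its x, centres 43, 38 and 41 mm above the worktop, the cap's mouth to +x. Origin: middle of the underside. Its x is within 45 degrees of the tester's x.
- drop_tower: Tall drop tester beside the work, fixed: white base plate 250 x 170 mm (long side along x), column and two upright guide rods up to 780 mm high on it. Origin at the middle of its underside, on the worktop. Not part of the job, but it stands between and behind the V-block and the wear tester: pass in front of it, on the robot's side (its base plate begins 125 mm to -x of its origin).
- jar: Orange screw jar with a blue lid, 57 mm wide, 82 mm high; bystander. Origin at the centre of its underside.
- timer: White bench timer, 62 x 62 x 19 mm; bystander. Origin at the centre of its underside.
- beaker: White plastic beaker, 76 mm wide, 88 mm high; bystander. Origin at the centre of its underside.
There are look-alikes about, which are no part of the job. Several things have the shape of the spacer; the one meant has the colours described above.

How it is judged:
By the outcome, as a careful person would: the job done as asked, in the order asked, and still so for the second after the job is handed in, with the robot touching nothing.
It also fails if it takes over 72 s, if anything falls off the work surface, if the arm or the gripper's body presses on something with over 40 N, if the wrist force passes 120 N, or if a joint passes its speed limit or range.

ROBOT

A 6-joint arm with a two-finger parallel gripper is mounted at the origin on a cart in front of the work surface, level with it; the furniture and walls round the work are solid. World frame = base frame: x ahead of the robot, y to its left, z up, the work surface at z = 0. Lengths are in m, angles in rad, forces in N, time in s.
With the tool pointing down it reaches from about 0.225 to 0.875 m from the base axis. Payload 3.4 kg.
Tool frame: the origin (TCP) lies between the finger pads; the fingertips stand 14 mm ahead of it and the grasp point (between the pads) lies 5 mm behind it; z points along the fingers, x is the direction in which the jaws open and shut, and the axes are right-handed (so a half turn about z gives the same grasp; the last joint's range is limited). The gripper opens to 85 mm and grips with 20 to 120 N. Pads are 22 mm wide; open, the fingers measure 114 mm over their backs; the gripper's body (76 mm by 85 mm) begins 54 mm behind the grasp point. The pads swing forward as they close: fully open they stand 13 mm farther back than shut.
Start: joints at [1.207, 0.276, 1.505, -0, 1.361, -0.121], TCP at [0.138, 0.558, 0.245] pointing down, gripper open.
Joint ranges: [-2.89, 2.89], [-0.75, 2.08], [0.22, 2.7], [-1.18, 4.32], [0.11, 2.71], [-2.7, 2.7]. Speed limits (rad/s): [2.57, 2.57, 3.14, 3.14, 3.14, 3.14].

INTERFACE

Orientations are given as a rotation vector (axis times angle).
In Python, from cell import * gives the robot as it stands. The module is installed in compiled form; this text tells all that it offers.
- The arm moves only by the tool apply_moves, never from a script. Its argument "rows" is text: rows parted by semicolons, each of 5 numbers parted by spaces: the finger opening in mm, from 0 to 85.4, then the shift along the tool's x, y, z in mm, then the turn about the tool's z in degrees. A call has 1 to 20 rows; each row shifts and turns the commanded pose from where the row before left it, along the tool's axes as they then stand; what a row does not reach is not made up. A row lasts 1/8 s, in which the tool goes at most 62.5 mm and 10.7 degrees, less where a joint would pass 70% of its speed; a pose out of reach is approached as far as the arm can. A call is refused whole if a number of a shift passes 62.5 or a number of a turn 10.7, either way. A call with a gripper value outside its range is refused whole. The fingers move at their own pace and stop on an object; "newtons" is the grip in N (left out, the last holds). Time passes only in rows, so rows that do not move let the fingers close. It gives the time, the measured TCP pose, the force and the opening at its end, in the units of the state.
- observe(): the state, without advancing time (a new reading comes with each control period).
- camera(name): name is "scene" or "top" or "wrist"; returns a dict with "image" (400x640x3 uint8, red, green, blue), "z_map" (400x640 float32, m along the optical axis (not along the pixel's ray), 0 where there is no reading), "vfov" (degrees; the focal length in pixels is half the picture's height over the tangent of half this angle, whatever the lens; pixels are square), "cx", "cy" (the principal point, pixels), "T" (4x4, takes a point from camera to world coordinates). Camera axes: x right, y down, z forward; pixel columns grow to the right and rows downward; lengths in m; the calibration is good to about 2 mm. A picture is of the moment at which its call begins.
- finish_job(): hands the job in, once; it reports no verdict.
The state is a dict: "time_s": time; "joints": joint angles; "joint_velocities": joint speeds; "joint_torque": joint torques, N m; "tcp_pos": TCP position; "ee_rot": TCP orientation; "ft_force": force on the tool from outside, world axes, zero at the start; "ft_torque": the same for the moment, N m; "finger_gap": opening from 0.0 (shut) to 1.0 (fully open).
Only numpy, scipy, OpenCV 4.12 (cv2) and the standard library are available. Lean on these libraries where they do the work, as an engineer would, in place of code of your own. Each camera call takes 0.05 s, during which the arm holds its last target. There are 200 camera calls.

## Working session

There is one attempt and no reset: what is moved stays moved. The work goes in short steps, Python scripts to look and compute and a tool call to move; the robot and the scene stay as the last step left them, time stands still between calls to the robot, and variables do not carry over. Pictures are saved under pics/ and viewed, about 8 in all and at most 12, crops included, and the job is handed in when it is done.

Besides the shell and the picture viewer there is one more tool, called after "Call:" in YAML: its name, and indented under it one key for each argument. apply_moves: Moves the arm, as the interface text tells. Its arguments: {"type":"object","properties":{"rows":{"type":"string"},"newtons":{"type":"number"}},"required":["rows"]}

```bash
mkdir -p pics; cat > h.py <<'E'
from cell import *
import numpy as np, cv2
from scipy.spatial.transform import Rotation as R
def shot(n,f):
    c=camera(n); np.savez(f'pics/{f}.npz',**c); cv2.imwrite(f'pics/{f}.png',c['image'][:,:,::-1]); return c
def load(f): return dict(np.load(f'pics/{f}.npz'))
def cloud(c):
    z=c['z_map']; f=200/np.tan(np.radians(c['vfov'])/2); v,u=np.mgrid[:400,:640]
    p=np.stack([(u-c['cx'])*z/f,(v-c['cy'])*z/f,z,np.ones_like(z)],-1)@c['T'].T
    p=p[...,:3]; p[z==0]=np.nan; return p
E
python3 - <<'E'
from h import *
a=shot('scene','s1');b=shot('top','t1')
for c in(a,b): print(c['vfov'],c['cx'],c['cy'],c['T'].round(3).tolist())
print(observe())
E
```

```text
50.07670215183444 318.77786327049796 205.04247233818774 [[-0.887, -0.211, 0.41, 0.024], [-0.461, 0.356, -0.813, 1.042], [0.025, -0.91, -0.413, 0.614], [0.0, 0.0, 0.0, 1.0]]
43.91793313956366 322.47193600148137 203.65997174076733 [[-0.016, -0.998, 0.064, 0.457], [-1.0, 0.015, -0.007, 0.014], [0.006, -0.064, -0.998, 1.33], [0.0, 0.0, 0.0, 1.0]]
{'time_s': 0.1, 'joints': array([ 1.20699557e+00,  2.76509773e-01,  1.50602156e+00,  6.68333865e-06,
        1.36068913e+00, -1.20975375e-01]), 'joint_velocities': array([-0.00028939, -0.00192747, -0.00404577,  0.0002976 , -0.00053752,
        0.0011798 ]), 'joint_torque': array([ 1.60989610e-03, -4.17700303e+01, -2.46403152e+01, -7.40991140e-05,
        5.61227920e-03, -3.70018222e-05]), 'tcp_pos': array([0.13808333, 0.55770704, 0.24453273]), 'ee_rot': array([ 2.47348018e+00,  1.93552225e+00, -2.19388309e-03]), 'ft_force': array([ 0.29368802, -1.02810727,  0.32477938]), 'ft_torque': array([-0.02718921,  0.0115616 , -0.02511291]), 'finger_gap': 1.002876033091907}
```

View pics/t1.png

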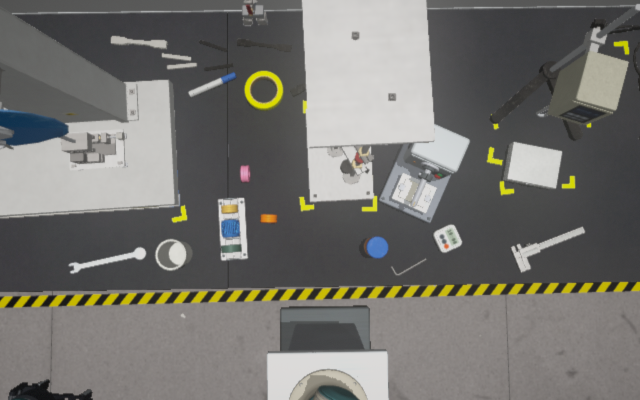

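View pics/s1.png

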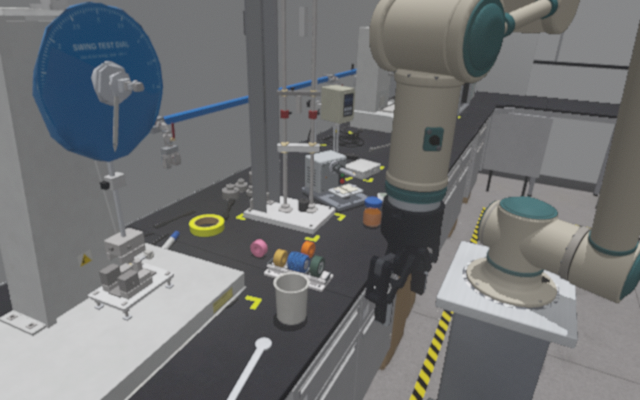

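```bash
python3 - <<'E'
from h import *
c=load('t1');i=c['image'][:,:,::-1]
A=cv2.resize(i[110:240,370:500],(650,650)[:2],interpolation=cv2.INTER_CUBIC)[:590]
B=cv2.resize(i[190:270,200:290],None,fx=5,fy=5,interpolation=cv2.INTER_CUBIC)
cv2.imwrite('pics/tA.png',cv2.resize(i[120:240,370:490],(600,600),interpolation=cv2.INTER_CUBIC))
s=load('s1')['image'][:,:,::-1]
o=np.zeros((600,800,3),np.uint8)
o[:400,:450]=B
x=cv2.resize(s[140:220,300:400],(350,280),interpolation=cv2.INTER_CUBIC);o[:280,450:]=x
x=cv2.resize(s[225:305,240:340],(350,280),interpolation=cv2.INTER_CUBIC);o[300:580,450:]=x
cv2.imwrite('pics/tB.png',o)
p=cloud(c)
# heights over tester
for r in range(120,226,5): print(r,' '.join('%4d'%(1000*np.nan_to_num(p[r,u,2])) for u in range(375,485,5)))
print('vb')
for r in range(194,266,3): print(r,' '.join('%4d'%(1000*np.nan_to_num(p[r,u,2])) for u in range(212,256,3)))
E
```

```text
120  769  770  771  769  770  770  771  770  770  770  770  771    0    1    1    4   -1   -1    0    0   -4    0
125  769  770  771  771  771  772  772  771  770  770  771  771  140    3   -3   -3   -2    1   -1    4    0   -1
130  769  769  771  769  769  769  771  771  769  770  770  771  141  145  139   -5    0   -3   -3    2   -1   -2
135  771  772  771  770  769  769  770  771  770  770  768  771  145  143  144  145  144  142    0    0   -4    7
140  770  771  770  769  770  772  770  770  771  770  769  769  143  143  141  144  140  140  147    1    0    2
145    0    3    2   -2    0   -4   23   86  143  143  147  144  141  145  145  142  144  144  140   -2   -2   -4
150   -4   -2    0   -3    1   10   21  132  146  146  144  138  142  144  140  141  147  144  142   -2    1    0
155   -3   -3    0    0    3   20   64  120  136  143  138  143  141  147  148  141  140  147    2    0    2   -1
160    1    5    0    4   -2   22   45   74  100  118  139  140  142  145  140  143  146  143   -8    1   -1    0
165    0   -1   -2   -4   19   25   22   20   43   69  124  135  136  138 
[... 2606 characters left out ...]
  0    0    7    5   22    9   10   18   19    9    7    1    4   -1
242    2   -1   -2    2    7   16   15    8   18   19    7    7   -4   -1    0
245    1   -4   -1   51   66   70   70   63   62   55    8    5   -4   -2   -2
248    3   -3   -2   55   59   67   65   66   58   58    2    8    1    1   -1
251   -3    0   -3   50   67   71   71   64   62   54    4   15   -2    0    1
254   -1   -5   -2    6    7   20   13    6   21   18   11   12   -5    1   -2
257   -1   -3    0    8    6   22   16    7   15   23   11    7   -4    4   -2
260   -3    0   -4   -1   -2   -2    4    1   -6   -3   -2   -2   -1    0    0
263   -5   -5   -3    0   -1    2   -4    0    1    0   -5   -1   -1    0   -2
```

View pics/tA.png

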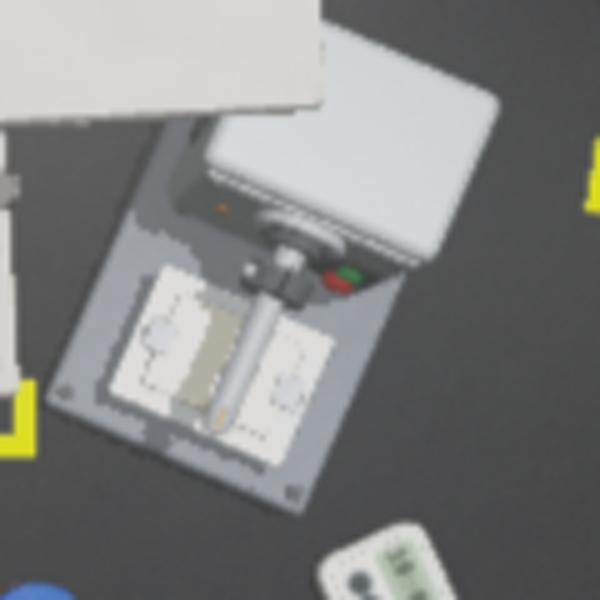

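View pics/tB.png

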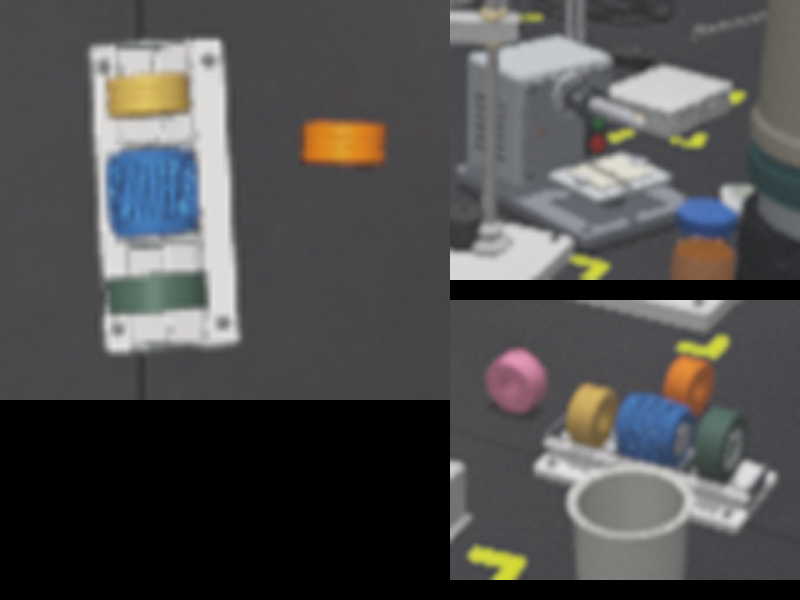

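```bash
cat >> h.py <<'E'
from scipy.optimize import least_squares
def cyl(P,r,h,yaw0):
    # points on the surface of level cylinder radius r axis height h; returns p0(y offset), yaw
    m=np.median(P,0)
    def res(q,P=P):
        n=np.array([-np.sin(q[1]),np.cos(q[1])]); d=(P[:,:2]-m[:2])@n-q[0]
        return np.hypot(d,P[:,2]-h-q[2])-r
    s=least_squares(lambda q:np.r_[res(q),q[2]/0.002*np.sqrt(len(P))*0.001],[0,yaw0,0],loss='soft_l1',f_scale=0.002)
    o,y,dz=s.x; a=np.array([np.cos(y),np.sin(y)]); n=np.array([-a[1],a[0]])
    c=m[:2]+n*o; t=(P[:,:2]-c)@a
    return c,y,dz,a,t
E
python3 - <<'E'
from h import *
for nm in('t1',):
    c=load(nm);p=cloud(c);im=cv2.cvtColor(c['image'],cv2.COLOR_RGB2HSV).astype(int);H,S,V=im[...,0],im[...,1],im[...,2]
    roi=np.zeros(H.shape,bool);roi[195:262,215:250]=1
    pts=[]
    for k,r,h,m in(('wheel',.026,.043,(H>60)&(H<95)&(S>60)),('cap',.024,.041,(H>95)&(H<130)&(S>120)),('spacer',.022,.038,(H>10)&(H<35)&(S>60))):
        m=m&roi&(p[...,2]>h); P=p[m]; C,y,dz,a,t=cyl(P,r,h,0.0)
        lo,hi=np.percentile(t,[2,98]); ctr=C+a*(lo+hi)/2
        print(k,len(P),'yaw',np.degrees(y).round(1),'dz',dz.round(4),'len',(hi-lo).round(4),'ctr',ctr.round(4))
    roi[:]=0; roi[165:215,400:440]=1
    z=p[...,2]; m=roi&(z>.108)&(z<.128)&(S<60); m[:177]=0
    P=p[m]; C,y,dz,a,t=cyl(P,.0075,.115,-.42); print('shaft',len(P),np.degrees(y),dz,'nose~',C+a*np.percentile(t,1))
    # base plate edges
    roi[:]=0; roi[150:225,375:470]=1
    m=roi&(z>.012)&(z<.03); q=p[m][:,:2].astype(np.float32); print(cv2.minAreaRect(q))
    m=roi*0; m=(z>.135)&(z<.152); m[:130]=0;m[:,:400]=0; m[:,475:]=0;q=p[m][:,:2].astype(np.float32); print('housing',cv2.minAreaRect(q))
w=shot('wrist','w0'); print(w['vfov'],w['T'].round(4).tolist())
s=observe(); print(s['tcp_pos'],R.from_rotvec(s['ee_rot']).as_matrix().round(3).tolist())
E
```

```text
return _methods._mean(a, axis=axis, dtype=dtype,
  ret = um.true_divide(
Traceback (most recent call last):
IndexError: index -1 is out of bounds for axis 0 with size 0
```

```bash
cat > m.py <<'E'
from h import *
c=load('t1');p=cloud(c);im=cv2.cvtColor(c['image'],cv2.COLOR_RGB2HSV).astype(int);H,S,V=im[...,0],im[...,1],im[...,2]
for r,cl in((248,231),(227,230),(209,229)): print(im[r,cl])
z=p[...,2]
for k,r,h,(r0,r1) in(('wheel',.026,.043,(240,256)),('cap',.024,.041,(216,240)),('spacer',.022,.038,(202,216))):
    m=np.zeros(H.shape,bool); m[r0:r1,215:250]=1; m&=(z>.032); P=p[m]; C,y,dz,a,t=cyl(P,r,h,0.0)
    lo,hi=np.percentile(t,[2,98]); ctr=C+a*(lo+hi)/2
    print(k,len(P),'yaw',np.degrees(y).round(1),'dz',dz.round(4),'len',(hi-lo).round(4),'ctr',ctr.round(4))
roi=np.zeros(H.shape,bool); roi[177:210,400:440]=1
m=roi&(z>.108)&(z<.130); 
P=p[m]; C,y,dz,a,t=cyl(P,.0075,.115,-.42); print('shaft',len(P),np.degrees(y),dz,'nose~',C+a*np.percentile(t,1))
roi[:]=0; roi[150:225,375:470]=1
m=roi&(z>.012)&(z<.03); q=p[m][:,:2].astype(np.float32); print(cv2.minAreaRect(q))
m=(z>.135)&(z<.152); m[:130]=0;m[:,:400]=0; m[:,475:]=0;q=p[m][:,:2].astype(np.float32); print('housing',cv2.minAreaRect(q))
w=shot('wrist','w0'); print(w['vfov'],w['T'].round(4).tolist())
s=observe(); print(s['tcp_pos'],R.from_rotvec(s['ee_rot']).as_matrix().round(3).tolist())
for n,(r,cl) in dict(jar=(247,376),timer=(239,448),beaker=(255,173)).items(): print(n,p[r,cl].round(3))
E
python3 m.py
```

```text
[ 76  44 132]
[106 158 182]
[ 23 140 216]
wheel 166 yaw 1.7 dz -0.0004 len 0.0195 ctr [0.4287 0.2438]
cap 320 yaw 2.3 dz -0.0018 len 0.0419 ctr [0.4795 0.2464]
spacer 139 yaw 5.6 dz -0.0003 len 0.0193 ctr [0.5305 0.2485]
shaft 212 -26.910588645816624 1.8816585470974372e-05 nose~ [ 0.52695786 -0.21338859]
((0.5748140215873718, -0.26464956998825073), (0.20099787414073944, 0.15118108689785004), 64.9178466796875)
housing ((0.656244158744812, -0.28246814012527466), (0.10497492551803589, 0.14353546500205994), 3.651611328125)
58.38768946540683 [[0.2407, 0.9186, 0.3134, 0.0565], [0.9706, -0.2276, -0.0783, 0.579], [-0.0006, 0.323, -0.9464, 0.373], [0.0, 0.0, 0.0, 1.0]]
[0.13810592 0.5578092  0.24463929] [[0.24, 0.971, -0.001], [0.971, -0.24, -0.001], [-0.001, -0.0, -1.0]]
jar [ 0.426 -0.127  0.08 ]
timer [ 0.442 -0.326  0.013]
beaker [0.411 0.405 0.001]
```

Call:
apply_moves:
  rows: "85 0 0 0 -8.2;85 0 0 0 -8.2;85 -41 34.5 5.5 0;85 -41 34.5 5.5 0;85 -41 34.5 5.5 0;85 -41 34.5 5.5 0;85 -41 34.5 5.5 0;85 -41 34.5 5.5 0;85 -41 34.5 5.5 0;85 -40 34.5 5.5 0;85 0 0 0 0;85 0 0 0 0"
  newtons: 40

```text
time_s: 1.65
tcp_pos: [0.4278, 0.2434, 0.201]
ee_rot: [-2.173, -2.267, 0.001]
ft_force: [-0.3, 0.1, 0.3]
finger_gap: 0.996
```

```bash
cat >> h.py <<'E'
def go(xy,z,yaw=None):
    """shift needed in tool axes mm, turn deg; yaw = desired angle of tool y (part x) in world deg. Shift in axes after turn"""
    s=observe(); M=R.from_rotvec(s['ee_rot']).as_matrix(); cur=np.degrees(np.arctan2(M[1,1],M[0,1]))
    if yaw is None: yaw=cur
    t=np.radians(yaw); A=np.array([[-np.sin(t),np.cos(t),0],[np.cos(t),np.sin(t),0],[0,0,-1.]])
    d=np.r_[xy,z]-s['tcp_pos']; print('t',round(s['time_s'],2),'tcp',s['tcp_pos'].round(4),'yaw',cur.round(2),'F',s['ft_force'].round(1),'gap',round(s['finger_gap'],3),'turn',(cur-yaw).round(2),'shift',(A@d*1000).round(1))
E
python3 - <<'E'
from h import *
shot('wrist','w1'); go([.4287,.2438],.036,2.6)
E
```

```text
t 1.7 tcp [0.4274 0.2439 0.2012] yaw 2.51 F [-0.6  0.6  0.1] gap 0.996 turn -0.09 shift [ -0.2   1.3 165.2]
```

View pics/w1.png

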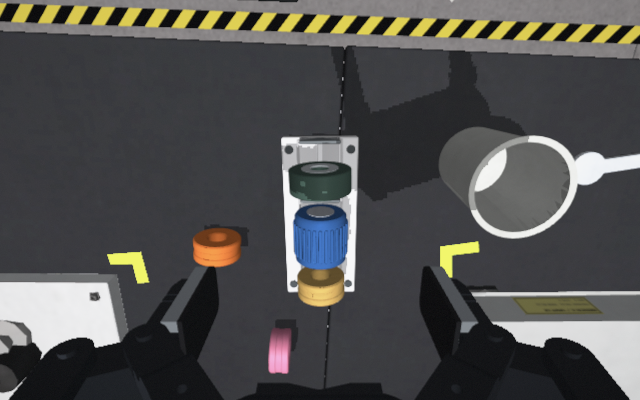

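```bash
python3 - <<'E'
from h import *
c=load('w1');p=cloud(c);z=p[...,2]
for k,r,h,(r0,r1,c0,c1) in(('wheel',.026,.043,(155,203,283,360)),('cap',.024,.041,(203,270,288,355)),('spacer',.022,.038,(262,310,292,350))):
    m=np.zeros(z.shape,bool); m[r0:r1,c0:c1]=1
    im=cv2.cvtColor(c['image'],cv2.COLOR_RGB2HSV).astype(int); H,S=im[...,0],im[...,1]
    cm={'wheel':(H>50)&(H<100)&(S>40),'cap':(H>98)&(H<125)&(S>110),'spacer':(H<35)&(S>80)}[k]
    m&=(z>h+.008)&cm; P=p[m]; C,y,dz,a,t=cyl(P,r,h,0.05)
    lo,hi=np.percentile(t,[2,98]); ctr=C+a*(lo+hi)/2
    print(k,len(P),'yaw',np.degrees(y).round(1),'dz',dz.round(4),'len',(hi-lo).round(4),'ctr',ctr.round(4))
E
```

```text
wheel 1611 yaw 4.0 dz 0.0001 len 0.0192 ctr [0.426  0.2454]
cap 2530 yaw 2.8 dz -0.0012 len 0.0422 ctr [0.4769 0.2479]
spacer 1085 yaw 3.9 dz -0.0005 len 0.0189 ctr [0.5278 0.2504]
```

Call:
apply_moves:
  rows: "85 0.7 0 40 -0.2;85 0 0 40 0;85 0 0 40 0;85 0 0 30 0;85 0 0 15 0;45 0 0 0 0;45 0 0 0 0;45 0 0 0 0;45 0 0 0 0;45 0 0 0 0;45 0 0 0 0"
  newtons: 40

```text
time_s: 3.08
tcp_pos: [0.4282, 0.2443, 0.0373]
ee_rot: [2.169, 2.273, 0.001]
ft_force: [-1.5, -2.0, 5.8]
finger_gap: 0.592
```

```bash
python3 - <<'E'
from h import *
go([.527,-.2134],.2,-25.2)
E
```

```text
t 3.08 tcp [0.4282 0.2443 0.0373] yaw 2.68 F [-1.5 -2.   5.8] gap 0.592 turn 27.88 shift [-372.1  284.3 -162.7]
```

Call:
apply_moves:
  rows: "45 0 0 -20 0;45 0 0 -40 0;45 0 0 -60 0;45 0 0 -60 0;45 0 0 -60 9.3;45 0 0 0 9.3;45 0 0 0 9.3;45 -37 22.5 0 0;45 -37 22.5 0 0;45 -37 22.5 0 0;45 -37 22.5 0 0;45 -37 22.5 0 0;45 -37 22.5 0 0;45 -37 22.5 0 0;45 -37 22.5 0 0;45 -37 22.5 0 0;45 -37 22.5 0 0;45 0 45 0 0;45 0 45 0 0;45 0 0 0 0"

```text
time_s: 5.58
tcp_pos: [0.5582, -0.2263, 0.2752]
ee_rot: [2.653, 1.682, 0.002]
ft_force: [-1.1, 0.3, -0.7]
finger_gap: 0.594
```

```bash
python3 - <<'E'
from h import *
c=shot('wrist','w2'); go([.527,-.2134],.1093,-25.2)
p=cloud(c);z=p[...,2]
m=(z>.112)&(z<.130); v,u=np.nonzero(m); 
d=p[...,:2]-np.array([.527,-.2134]); a=np.array([.905,-.426]); n=np.array([.426,.905])
m&=(abs(d@n)<.03)&(d@a>-.02)&(d@a<.045); v,u=np.nonzero(m);print(len(u),u.min(),u.max(),v.min(),v.max())
C,y,dz,A,t=cyl(p[m],.0075,.115,-.44); print('shaft',np.degrees(y),dz,'nose',C+A*np.percentile(t,1),t.min(),t.max())
E
```

```text
t 5.62 tcp [ 0.5564 -0.2252  0.2754] yaw -25.23 F [ 0.3  0.9 -1.1] gap 0.595 turn -0.03 shift [ -1.9 -31.6 166.1]
1043 306 325 135 195
shaft -24.934848227371084 -0.0003470368597943893 nose [ 0.52391377 -0.21197684] -0.023503315625635544 0.025194574409444597
```

View pics/w2.png

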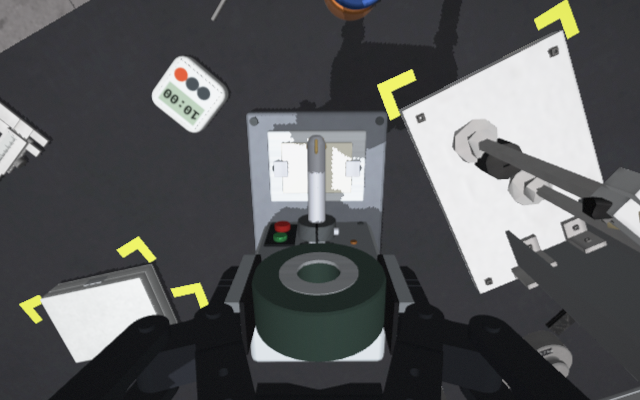

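```bash
cat >> h.py <<'E'
def toolpts(c):
    """cloud in tool frame (mm) using present pose"""
    s=observe(); M=R.from_rotvec(s['ee_rot']).as_matrix(); return (cloud(c)-s['tcp_pos'])@M*1000
def fitc(P,r):
    # cylinder, axis ~tool y: x=a+b*y, z=c+d*y
    f=lambda q:np.hypot(P[:,0]-q[0]-q[1]*P[:,1],P[:,2]-q[2]-q[3]*P[:,1])-r
    return least_squares(f,[0,0,np.median(P[:,2])+r,0],loss='soft_l1',f_scale=1.).x
E
python3 - <<'E'
from h import *
c=load('w2');q=toolpts(c);w=cloud(c)
# wheel rim: rows/cols, top side (tool z< -10) 
m=np.zeros((400,640),bool); m[290:356,256:386]=1; m&=(abs(q[...,0])<24)&(abs(q[...,1])<25)&(q[...,2]<0)
P=q[m]; print(len(P),'y range',np.percentile(P[:,1],[1,99]),'z',np.percentile(P[:,2],[1,50,99]))
print('wheel rim x=a+by z=c+dy',fitc(P,26).round(3))
# hub face points plane
m=np.zeros((400,640),bool); m[250:290,275:366]=1; m&=(abs(q[...,1])<40); F=q[m]; F=F[F[:,1]<np.median(F[:,1])+4]
A=np.c_[F[:,0],F[:,2],np.ones(len(F))]; print('face y=',np.linalg.lstsq(A,F[:,1],rcond=None)[0].round(3),len(F))
m=np.zeros((400,640),bool); m[150:215,300:332]=1; m&=(w[...,2]>.112)&(w[...,2]<.13); S=q[m]
f=fitc(S,7.5); print('shaft',f.round(3),'y',S[:,1].min(),S[:,1].max())
# nose tip: points near axis rows 130..150
m=np.zeros((400,640),bool); m[128:160,305:328]=1; m&=(w[...,2]>.105); N=q[m]; print('nose tip y',np.percentile(N[:,1],[0,1,5]))
E
```

```text
7713 y range [-10.33852646   9.21264199] z [-32.18064505 -27.83917986 -17.70935224]
wheel rim x=a+by z=c+dy [ 5.590e-01 -1.000e-03 -5.214e+00 -1.390e-01]
face y= [-0.02   0.019 -9.532] 3212
shaft [-1.84800e+00  4.00000e-03  1.60668e+02  1.00000e-03] y -24.85865079542807 32.75513830624573
nose tip y [-35.18516254 -34.99559322 -34.28499685]
```

Call:
apply_moves:
  rows: "45 -2.4 -35 0 0;45 0 -35 0 0;45 0 0 40 0;45 0 0 40 0;45 0 0 40 0;45 0 0 30 0;45 0 0 15.9 0;45 0 0 0 0;45 0 0 0 0"

```text
time_s: 6.75
tcp_pos: [0.4914, -0.197, 0.1115]
ee_rot: [2.651, 1.683, 0.002]
ft_force: [-0.2, -0.1, -0.8]
finger_gap: 0.592
```

```bash
python3 - <<'E'
from h import *
c=shot('wrist','w3'); go([.5250,-.2125],.1098,-25.1)
q=toolpts(c);w=cloud(c)
m=(abs(q[...,0]+0)<12)&(w[...,2]>.112)&(w[...,2]<.13)&(q[...,1]>12); print(m.sum())
if m.sum()>50:
    S=q[m]; print(fitc(S,7.5).round(2),np.percentile(S[:,1],[1,99]))
E
```

```text
t 6.8 tcp [ 0.4917 -0.1972  0.1117] yaw -25.21 F [ 0.1 -0.1 -1.1] gap 0.594 turn -0.11 shift [ 0.3 36.6  1.9]
817
[ 1.85 -0.03 29.95 -0.79] [35.09484219 44.62413707]
```

View pics/w3.png

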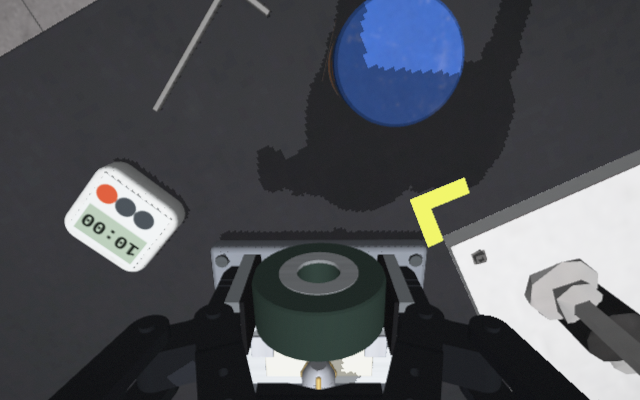

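Call:
apply_moves:
  rows: "45 0 8 2 0;45 0 8 0 0;45 0 8 0 0;45 0 3 0 0;45 0 3 0 0;45 0 0 0 0"

```text
time_s: 7.55
tcp_pos: [0.5184, -0.2099, 0.1083]
ee_rot: [-2.652, -1.683, 0.0]
ft_force: [-0.1, 0.3, -0.8]
finger_gap: 0.592
```

```bash
python3 - <<'E'
from h import *
for i in range(1): go([.5250,-.2125],.1095,-25.1)
E
```

```text
t 7.55 tcp [ 0.5184 -0.2099  0.1083] yaw -25.21 F [-0.1  0.3 -0.8] gap 0.592 turn -0.11 shift [ 0.5  7.  -1.2]
```

Call:
apply_moves:
  rows: "45 0 2 -1 0;45 0 2 0 0;45 0 0 0 0"

```text
time_s: 7.92
tcp_pos: [0.5221, -0.2117, 0.1094]
ee_rot: [2.653, 1.683, 0.0]
ft_force: [0.4, -0.4, -1.1]
finger_gap: 0.595
```

Call:
apply_moves:
  rows: "45 0 2 0 0;45 0 0 0 0"

```text
time_s: 8.18
tcp_pos: [0.5236, -0.2125, 0.1092]
ee_rot: [-2.652, -1.683, 0.001]
ft_force: [-0.3, -0.1, -0.6]
finger_gap: 0.591
```

Call:
apply_moves:
  rows: "45 0 2 0 0;45 0 0 0 0"

```text
time_s: 8.43
tcp_pos: [0.5253, -0.2133, 0.1091]
ee_rot: [-2.652, -1.683, 0.001]
ft_force: [-1.1, -0.0, -2.1]
finger_gap: 0.591
```

Call:
apply_moves:
  rows: "45 0 2 0 0;45 0 0 0 0"

```text
time_s: 8.68
tcp_pos: [0.5274, -0.2142, 0.1092]
ee_rot: [-2.652, -1.683, 0.0]
ft_force: [-1.3, 0.0, -1.8]
finger_gap: 0.593
```

Call:
apply_moves:
  rows: "45 0 2 0 0;45 0 0 0 0"

```text
time_s: 8.93
tcp_pos: [0.5294, -0.2152, 0.1093]
ee_rot: [2.653, 1.683, 0.0]
ft_force: [-2.0, -0.3, -2.3]
finger_gap: 0.59
```

Call:
apply_moves:
  rows: "45 0 2 0 0;45 0 0 0 0"

```text
time_s: 9.18
tcp_pos: [0.5313, -0.216, 0.1093]
ee_rot: [2.652, 1.683, 0.001]
ft_force: [-1.3, 0.3, -3.0]
finger_gap: 0.594
```

Call:
apply_moves:
  rows: "45 0 2 0 0;45 0 0 0 0"

```text
time_s: 9.43
tcp_pos: [0.5332, -0.2169, 0.1093]
ee_rot: [2.652, 1.683, 0.001]
ft_force: [-1.8, 0.1, -2.5]
finger_gap: 0.589
```

Call:
apply_moves:
  rows: "45 0 2 0.6 0;45 0 2 0 0;45 0 2 0 0;45 0 0 0 0"

```text
time_s: 9.93
tcp_pos: [0.5391, -0.2196, 0.1089]
ee_rot: [2.652, 1.682, 0.002]
ft_force: [-1.9, 0.2, -1.4]
finger_gap: 0.59
```

Call:
apply_moves:
  rows: "45 0 2 0 0;45 0 2 0 0;45 0 2 0 0;45 0 0 0 0"

```text
time_s: 10.42
tcp_pos: [0.5451, -0.2224, 0.1091]
ee_rot: [2.651, 1.682, 0.003]
ft_force: [-0.4, -0.4, -1.5]
finger_gap: 0.596
```

Call:
apply_moves:
  rows: "45 0 2 0 0;45 0 2 0 0;45 0 2 0 0;45 0 2 0 0;45 0 0 0 0"

```text
time_s: 11.05
tcp_pos: [0.5511, -0.2254, 0.1087]
ee_rot: [2.653, 1.683, 0.0]
ft_force: [-0.2, 0.1, -1.1]
finger_gap: 0.596
```

Call:
apply_moves:
  rows: "75 0 0 0 0;75 0 0 0 0;75 0 0 0 0;75 0 0 0 0;75 0 0 -20 0;75 0 0 -40 0;75 0 0 -50 0;75 0 0 -50 0;75 0 -27 -10 0;75 0 -27 0 0;75 0 -28 0 0;75 0 -28 0 0"

```text
time_s: 12.55
tcp_pos: [0.4505, -0.1779, 0.2789]
ee_rot: [2.653, 1.683, 0.0]
ft_force: [-0.7, 0.4, -0.4]
finger_gap: 0.877
```

```bash
python3 - <<'E'
from h import *
c=shot('wrist','w4'); go([.40,.05],.28,2.7)
E
```

```text
t 12.6 tcp [ 0.4468 -0.1759  0.2789] yaw -25.19 F [-2.7  2.2 -0.9] gap 0.877 turn -27.89 shift [227.8 -36.1  -1.1]
```

Call:
apply_moves:
  rows: "75 0 0 0 -9.3;75 0 0 0 -9.3;75 0 0 0 -9.3;75 45 -8 0 0;75 45 -8 0 0;75 45 -8 0 0;75 45 -8 0 0;75 50 -8 0 0;75 32 23 0 0;75 32 23 0 0;75 32 23 0 0;75 32 23 0 0;75 32 23 0 0;75 32 23 0 0;75 0 0 0 0"

```text
time_s: 14.48
tcp_pos: [0.5308, 0.2498, 0.2779]
ee_rot: [-2.166, -2.275, -0.001]
ft_force: [-0.9, 0.1, 0.6]
finger_gap: 0.878
```

```bash
python3 - <<'E'
from h import *
go([.529,.2495],.0325,2.7)
E
```

```text
t 14.47 tcp [0.5308 0.2498 0.2779] yaw 2.82 F [-0.9  0.1  0.6] gap 0.878 turn 0.12 shift [ -0.3  -1.8 245.4]
```

View pics/w4.png

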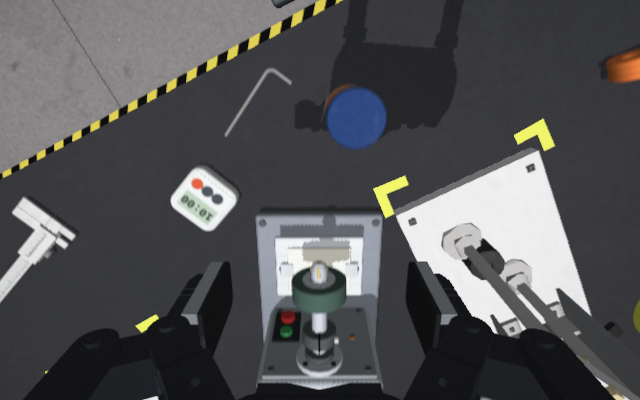

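Call:
apply_moves:
  rows: "75 -0.3 -1.8 50 0;75 0 0 55 0;75 0 0 55 0;75 0 0 45 0;75 0 0 30 0;75 0 0 10 0;38 0 0 0 0;38 0 0 0 0;38 0 0 0 0;38 0 0 0 0;38 0 0 0 0;38 0 0 0 0"

```text
time_s: 15.98
tcp_pos: [0.5297, 0.249, 0.0359]
ee_rot: [2.168, 2.271, 0.009]
ft_force: [1.0, 4.2, 5.2]
finger_gap: 0.502
```

```bash
python3 - <<'E'
from h import *
go([.40,.05],.28,2.7)
E
```

```text
t 15.97 tcp [0.5297 0.249  0.0359] yaw 2.67 F [1.  4.2 5.2] gap 0.502 turn -0.03 shift [-192.6 -139.  -244.1]
```

Call:
apply_moves:
  rows: "38 0 0 -15 0;38 0 0 -40 0;38 0 0 -60 0;38 0 0 -60 0;38 0 0 -60 0;38 -32 -23 -9 0;38 -32 -23 0 0;38 -32 -23 0 0;38 -32 -23 0 0;38 -32 -23 0 0;38 -32 -24 0 0;38 -46 8 0 0;38 -46 8 0 0;38 -46 8 0 0;38 -46 8 0 0;38 -46 8 0 0;38 0 0 0 9.3;38 0 0 0 9.3;38 0 0 0 9.3;38 0 0 0 0"

```text
time_s: 18.48
tcp_pos: [0.4475, -0.1789, 0.2781]
ee_rot: [-2.651, -1.685, 0.002]
ft_force: [0.5, 0.8, -1.0]
finger_gap: 0.499
```

```bash
python3 - <<'E'
from h import *
go([.5564,-.2262],.2754,-25.1)
E
```

```text
t 18.48 tcp [ 0.4475 -0.1789  0.2781] yaw -25.12 F [ 0.5  0.8 -1. ] gap 0.499 turn -0.02 shift [  3.4 118.6   2.7]
```

```bash
python3 - <<'E'
from h import *
c=shot('wrist','w5');q=toolpts(c)
m=(abs(q[...,0])<20)&(abs(q[...,1])<25)&(q[...,2]<0)&(q[...,2]>-40); im=cv2.cvtColor(c['image'],cv2.COLOR_RGB2HSV).astype(int); m&=(im[...,1]>80)
P=q[m]; y0,y1=np.percentile(P[:,1],[2,98]); P=P[(P[:,1]>y0+2)&(P[:,2]<np.percentile(P[:,2],60))]
print(len(P),y0,y1,fitc(P,22).round(2))
# line check: lateral of TCP vs wheel insertion line
s=observe(); n=np.array([np.cos(np.radians(64.9)),np.sin(np.radians(64.9))]); 
for t in([.5213,-.2113],[.5313,-.216],[.5451,-.2224],[.5511,-.2254],s['tcp_pos'][:2]): print((n@np.array(t)*1000).round(2))
go([.4917,-.1976],.1115,-25.15)
E
```

```text
3306 -10.826888503789595 8.015806859010944 [ 0.56  0.01 -2.31  0.01]
29.79
29.77
29.83
29.66
27.92
t 18.52 tcp [ 0.4478 -0.1789  0.2781] yaw -25.07 F [ 0.   0.2 -1.4] gap 0.498 turn 0.08 shift [  1.8  47.7 166.6]
```

Call:
apply_moves:
  rows: "38 1.8 22 0 0;38 0 22 0 0;38 0 0 40 0;38 0 0 45 0;38 0 0 40 0;38 0 0 30 0;38 0 0 10.6 0;38 0 0 0 0;38 0 0 0 0"

```text
time_s: 19.65
tcp_pos: [0.4901, -0.1965, 0.1136]
ee_rot: [2.65, 1.683, 0.002]
ft_force: [0.2, 0.8, -1.0]
finger_gap: 0.498
```

```bash
python3 - <<'E'
from h import *
s=observe(); n=np.array([np.cos(np.radians(64.9)),np.sin(np.radians(64.9))]); print(n@s['tcp_pos'][:2]*1000)
go([.525,-.2125],.1125,-25.15)
E
```

```text
30.003858013852426
t 19.65 tcp [ 0.4901 -0.1965  0.1136] yaw -25.18 F [ 0.2  0.8 -1. ] gap 0.498 turn -0.03 shift [ 0.3 38.4  1.1]
```

Aligned. Go on over the nose.

Call:
apply_moves:
  rows: "38 -0.2 8 0.8 0;38 0 8 0 0;38 0 8 0 0;38 0 3 0 0;38 0 3 0 0;38 0 2 0 0;38 0 2 0 0;38 0 0 0 0"

```text
time_s: 20.65
tcp_pos: [0.5199, -0.2106, 0.1114]
ee_rot: [2.653, 1.683, 0.0]
ft_force: [-0.6, -0.2, 0.1]
finger_gap: 0.503
```

Call:
apply_moves:
  rows: "38 0 2 0 0;38 0 2 0 0;38 0 0 0 0"

```text
time_s: 21.02
tcp_pos: [0.5227, -0.2119, 0.1112]
ee_rot: [-2.651, -1.682, 0.002]
ft_force: [-2.2, 1.4, -0.7]
finger_gap: 0.5
```

Call:
apply_moves:
  rows: "38 0 2 0 0;38 0 2 0 0;38 0 0 0 0"

```text
time_s: 21.4
tcp_pos: [0.5278, -0.2144, 0.1116]
ee_rot: [2.652, 1.682, 0.001]
ft_force: [-0.8, -0.5, 0.6]
finger_gap: 0.502
```

Call:
apply_moves:
  rows: "38 0 2 -0.5 0;38 0 2 0 0;38 0 2 0 0;38 0 2 0 0;38 0 0 0 0"

```text
time_s: 22.02
tcp_pos: [0.5349, -0.2176, 0.1118]
ee_rot: [2.652, 1.683, 0.001]
ft_force: [-1.9, 0.4, -1.2]
finger_gap: 0.499
```

Call:
apply_moves:
  rows: "38 0 2 0 0;38 0 2 0 0;38 0 2 0 0;38 0 2 0 0;38 0 0 0 0"

```text
time_s: 22.65
tcp_pos: [0.5427, -0.2213, 0.112]
ee_rot: [2.651, 1.682, 0.002]
ft_force: [-1.2, -0.4, -0.6]
finger_gap: 0.502
```

Call:
apply_moves:
  rows: "38 0 1 0 0;38 0 1 0 0;38 0 0 0 0"

```text
time_s: 23.02
tcp_pos: [0.5442, -0.222, 0.1121]
ee_rot: [2.651, 1.682, 0.002]
ft_force: [0.6, 0.6, -0.6]
finger_gap: 0.495
```

Call:
apply_moves:
  rows: "38 0 1 0 0;38 0 1 0 0;38 0 0 0 0"

```text
time_s: 23.4
tcp_pos: [0.5453, -0.2225, 0.1119]
ee_rot: [-2.653, -1.683, -0.0]
ft_force: [-0.6, 0.5, 0.7]
finger_gap: 0.499
```

Call:
apply_moves:
  rows: "38 0 1 0 0;38 0 1 0 0;38 0 0 0 0"

```text
time_s: 23.78
tcp_pos: [0.5472, -0.2234, 0.1119]
ee_rot: [2.653, 1.683, 0.0]
ft_force: [-0.4, 0.5, -0.4]
finger_gap: 0.498
```

Call:
apply_moves:
  rows: "38 0 1 0 0;38 0 1 0 0;38 0 0 0 0"

```text
time_s: 24.15
tcp_pos: [0.549, -0.2243, 0.1119]
ee_rot: [2.652, 1.683, 0.0]
ft_force: [-0.5, 1.0, -0.2]
finger_gap: 0.498
```

Call:
apply_moves:
  rows: "38 0 1 0 0;38 0 1 0 0;38 0 0 0 0"

```text
time_s: 24.52
tcp_pos: [0.5508, -0.2252, 0.1119]
ee_rot: [2.652, 1.683, 0.0]
ft_force: [-0.5, 0.1, -0.9]
finger_gap: 0.501
```

Call:
apply_moves:
  rows: "70 0 0 0 0;70 0 0 0 0;70 0 0 0 0;70 0 0 0 0;70 0 0 -18 0;70 0 0 -40 0;70 0 0 -50 0;70 0 0 -50 0;70 0 -27 -10 0;70 0 -27 0 0;70 0 -28 0 0;70 0 -28 0 0;70 0 0 0 -9.3;70 0 0 0 -9.3;70 0 0 0 -9.3"

```text
time_s: 26.4
tcp_pos: [0.4509, -0.1781, 0.28]
ee_rot: [2.162, 2.278, 0.0]
ft_force: [0.8, -0.3, -0.2]
finger_gap: 0.824
```

Call:
apply_moves:
  rows: "75 45 -8 0 0;75 45 -8 0 0;75 45 -8 0 0;75 45 -8 0 0;75 50 -8 0 0;75 32 14.5 0 0;75 32 14.5 0 0;75 32 14.5 0 0;75 32 14.5 0 0;75 32 14.5 0 0;75 32 14.5 0 0;75 0 0 0 0;75 0 0 0 0"

```text
time_s: 28.02
tcp_pos: [0.4778, 0.2451, 0.2797]
ee_rot: [-2.168, -2.273, 0.002]
ft_force: [-1.3, -0.5, -0.4]
finger_gap: 0.877
```

```bash
python3 - <<'E'
from h import *
go([.478,.2472],.0355,2.7); shot('wrist','w6')
E
```

```text
t 28.02 tcp [0.4778 0.2451 0.2797] yaw 2.71 F [-1.3 -0.5 -0.4] gap 0.877 turn 0.01 shift [  2.1   0.3 244.2]
```

Call:
apply_moves:
  rows: "75 2.1 0 50 0;75 0 0 55 0;75 0 0 55 0;75 0 0 45 0;75 0 0 30 0;75 0 0 9 0;40 0 0 0 0;40 0 0 0 0;40 0 0 0 0;40 0 0 0 0;40 0 0 0 0;40 0 0 0 0"
  newtons: 60

```text
time_s: 29.58
tcp_pos: [0.4793, 0.247, 0.0376]
ee_rot: [2.166, 2.272, 0.003]
ft_force: [0.6, -6.6, 7.2]
finger_gap: 0.54
```

Call:
apply_moves:
  rows: "40 0 0 -15 0;40 0 0 -40 0;40 0 0 -60 0;40 0 0 -60 0;40 0 0 -60 0;40 -32 -14.5 -9 0;40 -32 -14.5 0 0;40 -32 -14.5 0 0;40 -32 -14.5 0 0;40 -32 -14.5 0 0;40 -32 -14.5 0 0;40 -46 8 0 0;40 -46 8 0 0;40 -46 8 0 0;40 -46 8 0 0;40 -46 8 0 0;40 0 0 0 9.3;40 0 0 0 9.3;40 0 0 0 9.3;40 0 0 0 0"

```text
time_s: 32.08
tcp_pos: [0.4512, -0.1757, 0.2807]
ee_rot: [2.65, 1.685, 0.003]
ft_force: [-0.6, 1.0, -1.0]
finger_gap: 0.543
```

```bash
python3 - <<'E'
from h import *
c=shot('wrist','w7');q=toolpts(c)
im=cv2.cvtColor(c['image'],cv2.COLOR_RGB2HSV).astype(int)
m=(abs(q[...,0])<22)&(abs(q[...,1])<40)&(q[...,2]<0)&(q[...,2]>-40)&(im[...,1]>110)&(im[...,0]>95)&(im[...,0]<130)
P=q[m]; y0,y1=np.percentile(P[:,1],[1,99]); P=P[(P[:,1]>y0+3)&(P[:,2]<np.percentile(P[:,2],60))]
print(len(P),y0,y1,fitc(P,24).round(3))
go([.4885,-.1959],.112,-25.15)
s=observe(); n=np.array([np.cos(np.radians(64.9)),np.sin(np.radians(64.9))]); print('lat',n@s['tcp_pos'][:2]*1000)
E
```

```text
7393 -23.670898619701976 19.117025876051493 [ 7.650e-01 -1.000e-03 -2.615e+00  0.000e+00]
t 32.12 tcp [ 0.4512 -0.1757  0.2806] yaw -25.04 F [-1.  -0.2 -1. ] gap 0.544 turn 0.11 shift [ -2.4  42.4 168.6]
lat 32.275329677554154
```

View pics/w7.png

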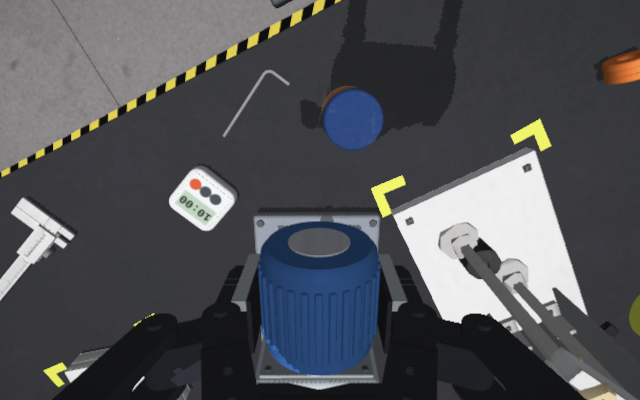

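Call:
apply_moves:
  rows: "40 -2.6 21 0 0.1;40 0 21 0 0;40 0 0 40 0;40 0 0 45 0;40 0 0 40 0;40 0 0 30 0;40 0 0 13 0;40 0 0 0 0;40 0 0 0 0"

```text
time_s: 33.25
tcp_pos: [0.4889, -0.1969, 0.1132]
ee_rot: [2.652, 1.68, 0.002]
ft_force: [-0.2, 0.9, -0.8]
finger_gap: 0.542
```

```bash
python3 - <<'E'
from h import *
s=observe(); n=np.array([np.cos(np.radians(64.9)),np.sin(np.radians(64.9))]); print(n@s['tcp_pos'][:2]*1000)
go([.5055,-.2035],.112,-25.15)
E
```

```text
29.117709616539965
t 33.25 tcp [ 0.4889 -0.1969  0.1132] yaw -25.28 F [-0.2  0.9 -0.8] gap 0.542 turn -0.13 shift [ 1.  17.8  1.2]
```

Call:
apply_moves:
  rows: "40 0.3 7 1.2 -0.1;40 0 7 0 0;40 0 2 0 0;40 0 2 0 0;40 0 2 0 0;40 0 2 0 0;40 0 0 0 0"

```text
time_s: 34.12
tcp_pos: [0.508, -0.2056, 0.1106]
ee_rot: [-2.653, -1.683, -0.0]
ft_force: [-0.1, -0.1, -1.2]
finger_gap: 0.541
```

Call:
apply_moves:
  rows: "40 0 2 0 0;40 0 0 0 0"

```text
time_s: 34.38
tcp_pos: [0.5099, -0.2064, 0.1107]
ee_rot: [2.653, 1.683, 0.0]
ft_force: [0.2, 0.5, -0.5]
finger_gap: 0.548
```

Call:
apply_moves:
  rows: "40 0 2 0 0;40 0 0 0 0"

```text
time_s: 34.62
tcp_pos: [0.5117, -0.2073, 0.1107]
ee_rot: [2.653, 1.683, 0.0]
ft_force: [-0.9, -1.0, -0.4]
finger_gap: 0.538
```

Call:
apply_moves:
  rows: "40 0 2 0 0;40 0 0 0 0"

```text
time_s: 34.88
tcp_pos: [0.5127, -0.2077, 0.1105]
ee_rot: [-2.651, -1.682, 0.001]
ft_force: [-1.1, 1.6, 0.3]
finger_gap: 0.542
```

Call:
apply_moves:
  rows: "40 0 2 0 0;40 0 0 0 0"

```text
time_s: 35.12
tcp_pos: [0.5152, -0.2088, 0.1107]
ee_rot: [-2.653, -1.683, -0.001]
ft_force: [-0.7, 1.1, 1.5]
finger_gap: 0.542
```

Call:
apply_moves:
  rows: "40 0 1 -0.8 0;40 0 1 0 0;40 0 0 0 0"

```text
time_s: 35.5
tcp_pos: [0.5171, -0.2098, 0.1114]
ee_rot: [-2.653, -1.683, -0.0]
ft_force: [-2.4, 1.4, -0.9]
finger_gap: 0.544
```

Call:
apply_moves:
  rows: "40 0 1 0 0;40 0 1 0 0;40 0 0 0 0"

```text
time_s: 35.88
tcp_pos: [0.5191, -0.2107, 0.1114]
ee_rot: [2.652, 1.683, 0.001]
ft_force: [-1.8, 2.2, -0.7]
finger_gap: 0.547
```

Call:
apply_moves:
  rows: "40 0 1 0 0;40 0 1 0 0;40 0 0 0 0"

```text
time_s: 36.25
tcp_pos: [0.5209, -0.2116, 0.1115]
ee_rot: [2.652, 1.683, 0.001]
ft_force: [-0.6, 1.8, -0.8]
finger_gap: 0.544
```

Call:
apply_moves:
  rows: "40 0 1 0 0;40 0 1 0 0;40 0 0 0 0"

```text
time_s: 36.62
tcp_pos: [0.5227, -0.2125, 0.1115]
ee_rot: [2.652, 1.683, 0.001]
ft_force: [-0.4, 1.4, -0.8]
finger_gap: 0.547
```

```bash
python3 - <<'E'
from h import *
for f in('w2','w4','t1'):
    w=cloud(load(f)); O=np.array([.5234,-.2118]) ; a=np.array([.905,-.426]);n=np.array([.426,.905])
    d=w[...,:2]-O; t=d@a*1000; l=d@n*1000; z=w[...,2]*1000
    s=(abs(z-115)<9)&(z>112)&(abs(l)<9)&(t<45)
    k=(z>126)&(z<140)&(abs(l)<14)&(t>40)&(t<110)
    print(f,'nose',np.percentile(t[s],[0.5,2]).round(1) if s.sum() else '', 'collar hist',np.histogram(t[k],np.arange(40,112,3)))
E
```

```text
w2 nose [0.4 1.1] collar hist (array([  0,   0,   0,   0,   0,   0,   0,   0,   0,   0,   2, 119,  94,
        95,  91,  72,   0,   0,   0,   0,   0,   0,   0]), array([ 40,  43,  46,  49,  52,  55,  58,  61,  64,  67,  70,  73,  76,
        79,  82,  85,  88,  91,  94,  97, 100, 103, 106, 109]))
w4 nose [0.1 0.2] collar hist (array([  0,   0,   0,   0,   0,   0,   0,   0,   0,   0,   6, 114,  61,
        65,  67,  44,   1,   0,   0,  41,  49, 165, 165]), array([ 40,  43,  46,  49,  52,  55,  58,  61,  64,  67,  70,  73,  76,
        79,  82,  85,  88,  91,  94,  97, 100, 103, 106, 109]))
t1 nose [-473.1 -471.7] collar hist (array([ 0,  0,  0,  0,  0,  0,  1,  0,  0,  0,  0,  4, 11,  7, 13,  9,  7,
        0,  1,  0,  6,  6, 17]), array([ 40,  43,  46,  49,  52,  55,  58,  61,  64,  67,  70,  73,  76,
        79,  82,  85,  88,  91,  94,  97, 100, 103, 106, 109]))
```

Call:
apply_moves:
  rows: "40 -0.3 1 0 0;40 0 1 0 0;40 0 1 0 0;40 0 1 0 0;40 0 1 0 0;40 0 0 0 0"

```text
time_s: 37.38
tcp_pos: [0.5261, -0.2142, 0.1114]
ee_rot: [-2.651, -1.682, 0.001]
ft_force: [-3.9, 4.2, 0.6]
finger_gap: 0.541
```

Call:
apply_moves:
  rows: "40 0 1 0 0;40 0 1 0 0;40 0 1 0 0;40 0 1 0 0;40 0 0 0 0"

```text
time_s: 38.0
tcp_pos: [0.53, -0.2161, 0.1114]
ee_rot: [-2.652, -1.682, 0.0]
ft_force: [-3.0, 3.7, 0.1]
finger_gap: 0.544
```

```bash
cat >> h.py <<'E'
def ax():
    F=[];P=[]
    for i in range(20):
        s=observe(); F.append(s['ft_force']);P.append(s['tcp_pos'])
    F=np.mean(F,0);P=np.mean(P,0); a=np.array([.905,-.425]);n=np.array([.425,.905]); print('axial',(-(F[:2]@a)).round(2),'lat',(F[:2]@n).round(2),'Fz',F[2].round(2),'along',((P[:2]-[.5055,-.2035])@a*1000).round(2),'t',round(s['time_s'],2),'z',P[2].round(4))
E
python3 -c "
from h import *
ax();ax()"
```

```text
axial 4.31 lat 2.1 Fz 0.05 along 27.51 t 38.0 z 0.1114
axial 4.31 lat 2.1 Fz 0.05 along 27.51 t 38.0 z 0.1114
```

Call:
apply_moves:
  rows: "40 0.6 1 0 0;40 0 0 0 0"

```text
time_s: 38.25
tcp_pos: [0.5313, -0.2164, 0.1114]
ee_rot: [-2.653, -1.683, 0.001]
ft_force: [-4.2, 2.5, -0.4]
finger_gap: 0.54
```

Call:
apply_moves:
  rows: "40 0 1 0 0;40 0 0 0 0;40 0 0 0 0"

```text
time_s: 38.62
tcp_pos: [0.5325, -0.2169, 0.1114]
ee_rot: [2.653, 1.683, -0.0]
ft_force: [-4.1, 1.3, 0.6]
finger_gap: 0.543
```

```bash
python3 -c "
from h import *
ax()"
```

```text
axial 4.23 lat -0.6 Fz 0.62 along 30.09 t 38.62 z 0.1114
```

Now fine steps.

Call:
apply_moves:
  rows: "40 0 0.5 0 0;40 0 0.5 0 0;40 0 0 0 0"

```text
time_s: 39.0
tcp_pos: [0.5333, -0.2173, 0.1115]
ee_rot: [-2.653, -1.683, 0.0]
ft_force: [-3.9, 1.6, -0.7]
finger_gap: 0.54
```

Call:
apply_moves:
  rows: "40 0 0.5 0 0;40 0 0 0 0"

```text
time_s: 39.25
tcp_pos: [0.5339, -0.2175, 0.1114]
ee_rot: [2.653, 1.683, 0.0]
ft_force: [-4.2, 1.4, 0.3]
finger_gap: 0.539
```

Call:
apply_moves:
  rows: "40 0 0.5 0 0;40 0 0 0 0"

```text
time_s: 39.5
tcp_pos: [0.5344, -0.2177, 0.1115]
ee_rot: [2.653, 1.683, 0.0]
ft_force: [-4.6, 1.0, 0.1]
finger_gap: 0.54
```

Call:
apply_moves:
  rows: "40 0 0.4 0 0;40 0 0 0 0"

```text
time_s: 39.75
tcp_pos: [0.5347, -0.2178, 0.1115]
ee_rot: [2.653, 1.683, 0.0]
ft_force: [-3.5, 1.8, 0.4]
finger_gap: 0.542
```

Call:
apply_moves:
  rows: "40 0 0.5 0 0;40 0 0 0 0"

```text
time_s: 40.0
tcp_pos: [0.5352, -0.218, 0.1115]
ee_rot: [2.653, 1.683, 0.0]
ft_force: [-4.7, 0.7, -0.0]
finger_gap: 0.537
```

Call:
apply_moves:
  rows: "40 0 0.4 0 0;40 0 0 0 0"

```text
time_s: 40.25
tcp_pos: [0.5353, -0.2181, 0.1115]
ee_rot: [-2.652, -1.683, 0.0]
ft_force: [-5.2, 1.1, 1.0]
finger_gap: 0.543
```

Call:
apply_moves:
  rows: "40 0 0.3 0 0;40 0 0 0 0"

```text
time_s: 40.5
tcp_pos: [0.5353, -0.2181, 0.1115]
ee_rot: [-2.652, -1.683, 0.001]
ft_force: [-5.6, 1.7, 0.4]
finger_gap: 0.539
```

Call:
apply_moves:
  rows: "40 0 0.3 0 0;40 0 0 0 0"

```text
time_s: 40.75
tcp_pos: [0.5353, -0.2181, 0.1114]
ee_rot: [-2.652, -1.682, 0.001]
ft_force: [-5.4, 2.0, 0.6]
finger_gap: 0.542
```

Call:
apply_moves:
  rows: "40 0 0.4 0 0;40 0 0 0 0;40 0 0 0 0"

```text
time_s: 41.12
tcp_pos: [0.5353, -0.2181, 0.1114]
ee_rot: [-2.651, -1.682, 0.002]
ft_force: [-6.6, 2.1, -0.3]
finger_gap: 0.541
```

Call:
apply_moves:
  rows: "40 0 0.4 0 0;40 0 0 0 0;40 0 0 0 0"

```text
time_s: 41.5
tcp_pos: [0.5353, -0.2181, 0.1114]
ee_rot: [-2.65, -1.682, 0.003]
ft_force: [-6.6, 2.9, 2.5]
finger_gap: 0.541
```

Call:
apply_moves:
  rows: "40 0 0.7 0 0;40 0 0.7 0 0;40 0 0 0 0;40 0 0 0 0"

```text
time_s: 42.0
tcp_pos: [0.5353, -0.2181, 0.1114]
ee_rot: [-2.648, -1.681, 0.005]
ft_force: [-9.0, 4.1, 4.6]
finger_gap: 0.543
```

```bash
python3 -c "
from h import *
ax()"
```

```text
axial 9.91 lat -0.17 Fz 4.65 along 33.18 t 42.0 z 0.1114
```

Call:
apply_moves:
  rows: "40 0 0.7 -0.4 0;40 0 0.7 -0.4 0;40 0 0 0 0;40 0 0 0 0"

```text
time_s: 42.5
tcp_pos: [0.5353, -0.2181, 0.1115]
ee_rot: [-2.646, -1.679, 0.008]
ft_force: [-11.4, 4.2, 3.0]
finger_gap: 0.544
```

```bash
python3 -c "
from h import *
ax()"
```

```text
axial 12.08 lat -1.05 Fz 2.99 along 33.19 t 42.5 z 0.1115
```

Call:
apply_moves:
  rows: "40 0 0.7 -0.3 0;40 0 0.7 -0.3 0;40 0 0 0 0;40 0 0 0 0"

```text
time_s: 43.0
tcp_pos: [0.5353, -0.2181, 0.1115]
ee_rot: [-2.644, -1.678, 0.011]
ft_force: [-12.5, 4.0, 1.9]
finger_gap: 0.54
```

```bash
python3 -c "
from h import *
ax()"
```

```text
axial 12.95 lat -1.7 Fz 1.86 along 33.2 t 43.0 z 0.1115
```

Call:
apply_moves:
  rows: "40 0 0.7 0 0;40 0 0.7 0 0;40 0 0 0 0;40 0 0 0 0"

```text
time_s: 43.5
tcp_pos: [0.5353, -0.2181, 0.1115]
ee_rot: [-2.641, -1.677, 0.013]
ft_force: [-15.8, 5.1, 3.8]
finger_gap: 0.541
```

```bash
python3 -c "
from h import *
ax()"
```

```text
axial 16.44 lat -2.12 Fz 3.77 along 33.19 t 43.5 z 0.1115
```

Call:
apply_moves:
  rows: "40 0 0 0 0;40 0 0 0 0"

```text
time_s: 43.75
tcp_pos: [0.5353, -0.2181, 0.1115]
ee_rot: [-2.641, -1.677, 0.013]
ft_force: [-15.7, 5.3, 4.3]
finger_gap: 0.543
```

Call:
apply_moves:
  rows: "40 0 -1 0.3 0;40 0 -1 0.3 0;40 0 -1 0 0;40 0 -1 0 0;40 0 0 0 0;40 0 0 0 0"

```text
time_s: 44.5
tcp_pos: [0.5353, -0.2181, 0.1115]
ee_rot: [-2.648, -1.68, 0.006]
ft_force: [-9.0, 2.5, 0.5]
finger_gap: 0.545
```

```bash
python3 -c "
from h import *
ax()"
```

```text
axial 9.24 lat -1.55 Fz 0.48 along 33.2 t 44.5 z 0.1115
```

Call:
apply_moves:
  rows: "40 -0.4 -1 0.3 0;40 0 -1 0.2 0;40 0 -0.7 0 0;40 0 0 0 0;40 0 0 0 0"

```text
time_s: 45.12
tcp_pos: [0.5353, -0.2182, 0.1115]
ee_rot: [-2.652, -1.682, 0.0]
ft_force: [-3.4, 2.1, -1.2]
finger_gap: 0.542
```

```bash
python3 -c "
from h import *
ax()"
```

```text
axial 4.02 lat 0.47 Fz -1.19 along 33.18 t 45.12 z 0.1115
```

Call:
apply_moves:
  rows: "75 0 0 0 0;75 0 0 0 0;75 0 0 0 0;75 0 0 0 0;75 0 0 0 0;75 0 0 -15 0;75 0 0 -40 0;75 0 0 -50 0;75 0 0 -50 0;75 0 -15 -10 0;75 0 -15 0 0;75 0 -15 0 0;75 0 0 0 0;75 0 0 0 0"

```text
time_s: 46.88
tcp_pos: [0.4947, -0.1994, 0.276]
ee_rot: [-2.652, -1.682, 0.0]
ft_force: [0.6, -0.5, -0.6]
finger_gap: 0.878
```

```bash
python3 - <<'E'
from h import *
c=shot('wrist','w8'); print(observe()['tcp_pos'])
i=c['image'][:,:,::-1]; cv2.imwrite('pics/w8c.png',cv2.resize(i[150:400,210:430],None,fx=2.4,fy=2.4,interpolation=cv2.INTER_CUBIC))
w=cloud(c); O=np.array([.5234,-.2118]) ; a=np.array([.905,-.426]);n=np.array([.426,.905])
d=w[...,:2]-O; t=d@a*1000; l=d@n*1000; z=w[...,2]*1000
for T in range(-14,90,3):
    k=(abs(t-T)<1.5)&(abs(l)<5)&(z>100); print(T,k.sum(),np.median(z[k]).round(0) if k.sum() else '',end=' | ')
s=shot('scene','s2')['image'][:,:,::-1]
E
```

```text
[ 0.49497632 -0.19958716  0.27613681]
-14 0  | -11 194 122.0 | -8 56 137.0 | -5 43 137.0 | -2 50 138.0 | 1 39 138.0 | 4 47 138.0 | 7 40 138.0 | 10 41 138.0 | 13 45 138.0 | 16 40 138.0 | 19 38 138.0 | 22 38 138.0 | 25 39 138.0 | 28 34 137.0 | 31 34 137.0 | 34 30 136.0 | 37 34 135.0 | 40 29 135.0 | 43 33 135.0 | 46 36 135.0 | 49 38 135.0 | 52 33 135.0 | 55 61 139.0 | 58 36 140.0 | 61 27 139.0 | 64 35 139.0 | 67 31 139.0 | 70 32 139.0 | 73 16 139.0 | 76 0  | 79 16 131.0 | 82 34 131.0 | 85 30 131.0 | 88 12 131.0 |
```

View pics/w8c.png

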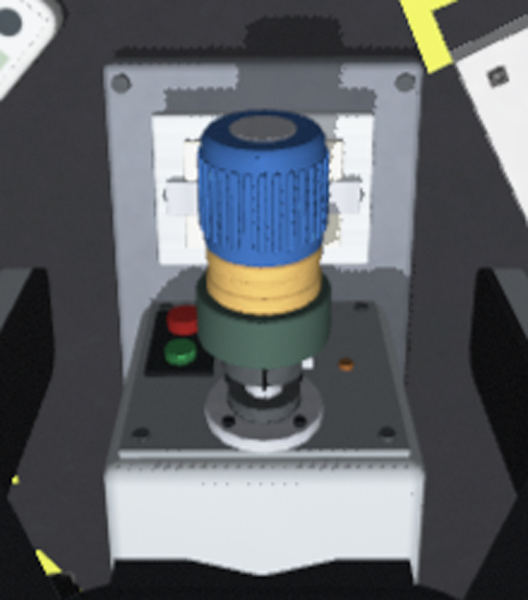

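```bash
python3 -c "
from cell import *
print(finish_job())"
```

```text
the job is handed in; nothing more can be done
None
```

The wheel, then the spacer, then the cap are on the tester's shaft, seated against the clamp collar, and the job is handed in. It took about 47 s of the 72 s allowed.

- **Press force:** I felt the collar about 73 mm behind the nose's tip. I pressed the cap to about 16.4 N axial, of which roughly 2 to 4 N is tongue drag, so about 12 to 14 N reached the collar. That split is an estimate from the drag I felt while sliding. Side load on the shaft may shift it slightly. The highest axial reading at the end of any move was about 16.5 N; force within a move was not logged.
- **Seating check:** I eased the load off to 4 N before opening the gripper, so the cap was not pulled back. The last wrist picture and depth profile show cap, spacer and wheel stacked without gaps, from about -10 to 74 mm along the shaft. This ends at the measured collar face. The gripper was clear of everything.
- **Bystanders:** I never moved close to the jar, timer or beaker. I did not measure their positions again at the end.
- **Disagreements:** The top and wrist cameras differed by 2 to 3 mm on the part positions. I used the average for the grasps, and for lining up with the shaft I relied on the wrist view. No check failed.

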